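# Pack the lemons in the vacuum jar

### The arm

A 7-joint arm with a two-finger parallel gripper is mounted at the origin on a cart in front of the work surface, level with it; the furniture and walls round the work are solid. World frame = base frame: x ahead of the robot, y to its left, z up, the work surface at z = 0. Lengths are in m, angles in rad, forces in N, time in s.
With the tool pointing down it reaches from about 0.425 to 0.875 m from the base axis. Payload 4.7 kg.
Tool frame: the origin (TCP) lies midway between the tips of the shut fingers; the grasp point (between the pads) lies 19 mm behind it; z points along the fingers, y is the line along which they close (so a half turn about z gives the same grasp; the last joint's range is limited). The gripper opens to 87 mm and grips with 3 to 60 N. Pads are 19 mm wide; open, the fingers measure 117 mm over their backs; the gripper's body (75 mm by 190 mm) begins 51 mm behind the grasp point.
Start: joints at [1.195, 0.321, -0.07, 1.45, 0.023, 1.371, -0.057], TCP at [0.247, -0.601, 0.223] pointing down, gripper open.
Joint ranges: [-2.86, 2.86], [-0.3, 2.09], [-1.38, 1.24], [0.06, 2.45], [-1.56, 4.7], [0.09, 2.05], [-2.69, 2.69]. Speed limits (rad/s): [2.57, 2.57, 3.14, 3.14, 3.14, 3.14, 3.14].

### API

Orientations are given as a unit quaternion [x, y, z, w].
In Python, from bench import r gives the robot as it stands. The module is installed in compiled form; this text tells all that it offers.
- The arm moves only by the tool send_rows, never from a script. Its argument "series" is a list that holds one entry, the list of rows, each a list of 7 numbers: the shift along the world's x, y, z as a fraction of full scale, then the turn, a rotation vector about the world's x, y, z as a fraction of full scale, then the finger opening in mm, from 0 to 87. In form: [[[x, y, z, wx, wy, wz, claw], ...]]. A call has 1 to 5 rows; each row is the pose to reach, as a shift and turn from the pose commanded when the call began; what a row does not reach only later rows make up. Full scale, the value 1, is 0.25 m for a shift and 45 degrees for a turn. A row lasts 1/8 s, in which the tool goes at most 62.5 mm and 10.7 degrees, less where a joint would pass 70% of its speed; a pose out of reach is approached as far as the arm can. A call with a number of a shift or a turn outside -1 to 1 is refused whole. A call with a gripper value outside its range is refused whole. The fingers move at their own pace and stop on an object; "grip_force" is the grip in N (left out, the last holds). Time passes only in rows, so rows that repeat a pose let the fingers close. It gives the time, the measured TCP pose, the force, the opening and the grip force at its end, in the units of the state.
- r.get_state(): the state, without advancing time (a new reading comes with each control period).
- r.grab_frame(name): name is "side" or "top"; returns a dict with "pixels" (420x560x3 uint8, red, green, blue), "K" (3x3 intrinsics, pixels), "R" (3x3) and "t" (3): a world point X has camera coordinates R X + t. Camera axes: x right, y down, z forward; pixel columns grow to the right and rows downward; lengths in m; the calibration is good to about 2 mm. A picture is of the moment at which its call begins. There is no depth.
- r.job_done(): hands the job in; it is judged then, once.
The state is a dict: "t": time; "qpos": joint angles; "dq": joint speeds; "effort": joint torques, N m; "eef_pos": TCP position; "ee_rot": TCP orientation; "contact_force": force on the tool from outside, world axes, zero at the start; "moment": the same for the moment, N m; "grip_width": finger opening in m; "gripper_force": force on a finger pad.
Only numpy, scipy, OpenCV 4.12 (cv2) and the standard library are available. Lean on these libraries where they do the work, as an engineer would, in place of code of your own. Each camera call takes 0.05 s, during which the arm holds its last target. There are 200 camera calls.

### The job

Take the pump lid off the big glass jar and drop every lemon on the worktop through the jar's neck, one after another. When all are inside, put the lid back and press it flush into the recess of the neck, then draw the air out: press its red pump knob right down to its stop three times, letting it spring fully up after each press. Do not shift the mug, the kitchen timer or the garlic.

Things in the scene. Friction and masses are not known exactly. Their poses are not given: they have to be found in the camera images.
- jar: the big glass vacuum jar, fixed to the worktop; origin: centre of its underside, z up. Glass body 144 mm outside diameter, inside 136 mm wide, floor 6 mm up, sloping shoulder from 132 mm up. Its neck is a white collar of 122 mm outside diameter, 176 to 209 mm up, with a round opening of 86 mm
- jar_rim (a point): centre of the jar's mouth, level with the top of the collar (209 mm above the worktop), z up. The top 14 mm of the collar is widened to 106 mm: the recess in which the lid sits, on a level ledge 195 mm above the worktop
- lid: the jar's loose pump lid (about 250 g), seated in the jar at the start; origin: centre of its underside, z up. Grey disc of 100 mm diameter, 14 mm thick, lower edge bevelled; seated, its underside is 14 mm below the rim and its top face flush with the rim. On its middle a white pump barrel, then the red pump knob. Round: its yaw does not matter
- lid_grip (a point): where to grip the lid from above: on the axis of its white barrel (44 mm diameter, from 14 to 48 mm above the lid's underside), 35 mm above the underside
- pump_top (a point): centre of the top of the red pump knob (32 mm diameter), 74 mm above the lid's underside when up; moves down with the pump
- pump (a joint): how far the red pump knob is pressed down: 0 up, 0.013 (m) at its stop. A spring pushes it up with 2 N at the top and 5 N at the stop; it comes back up by itself when released.
- mat: fixed round cork mat, 140 mm diameter and 4 mm thick, origin at the centre of its underside: a free place where the lid can stand meanwhile
- lemon_a_center (a point): a loose lemon, 77 mm long, 51 mm wide, 52 mm high, lying on the worktop, about 95 g (None if it is absent this time). The point is its centre, 26 mm above the worktop; its x axis runs along the lemon's length, from tip to tip
- lemon_b_center (a point): a loose lemon, 77 mm long, 51 mm wide, 52 mm high, lying on the worktop, about 95 g (None if it is absent this time). The point is its centre, 26 mm above the worktop; its x axis runs along the lemon's length, from tip to tip
- lemon_c_center (a point): a loose lemon, 77 mm long, 51 mm wide, 52 mm high, lying on the worktop, about 95 g (None if it is absent this time). The point is its centre, 26 mm above the worktop; its x axis runs along the lemon's length, from tip to tip
- lemon_d_center (a point): a loose lemon, 77 mm long, 51 mm wide, 52 mm high, lying on the worktop, about 95 g (None if it is absent this time). The point is its centre, 26 mm above the worktop; its x axis runs along the lemon's length, from tip to tip
- lemon_e_center (a point): a loose lemon, 77 mm long, 51 mm wide, 52 mm high, lying on the worktop, about 95 g (None if it is absent this time). The point is its centre, 26 mm above the worktop; its x axis runs along the lemon's length, from tip to tip
- mug: a green mug, 78 mm wide without its handle, 97 mm high; stands by, leave alone. Origin at the centre of its underside
- kitchen_timer: a cream and black round kitchen timer, 67 mm diameter, 54 mm high; stands by, leave alone. Origin at the centre of its underside
- garlic: a garlic bulb, about 50 mm; lies by, leave alone. Origin at the centre of its underside
Things that resemble listed ones, but are neither listed nor needed, are in the scene too. Leave any blue or green look-alike of the part that bears lemon_e_center alone. Leave any pink or purple look-alike of the part that bears lemon_c_center alone.

How it is judged:
By the outcome, as a careful person would: the job done as asked, in the order asked, and still so for the second after the job is handed in, with the robot touching nothing.
Of lemon_a, lemon_b, lemon_c, lemon_d, lemon_e only 3 to 5 are there at a start; the rules pass over those that are not, and their reading is None.
At some moment in a run one of lemon_a, lemon_b, lemon_c, lemon_d, lemon_e may be knocked a few centimetres aside while the robot is not near it.
It also fails if it takes over 200 s, if anything falls off the work surface, if the arm or the gripper's body presses on something with over 40 N, if the wrist force passes 120 N, or if a joint passes its speed limit or range.

## Working session

There is one attempt and no reset: what is moved stays moved. The work goes in short steps, Python scripts to look and compute and a tool call to move; the robot and the scene stay as the last step left them, time stands still between calls to the robot, and variables do not carry over. Pictures are saved under pics/ and viewed, at most 14 in all, crops included, and the job is handed in when it is done.

Besides the shell and the picture viewer there is one more tool, called after "Call:" by a JSON object that holds its "op" and its "data", one argument or row to a line. send_rows: Moves the arm, as the interface text tells. Shift numbers are shares of 0.25 m and turn numbers shares of 45 degrees, none past 1 either way. Its arguments: {"type":"object","properties":{"series":{"type":"array","items":{"type":"array","items":{"type":"array","items":{"type":"number"}}}},"grip_force":{"type":"number"}},"required":["series"]}

```bash
mkdir -p pics; cat > h.py <<'E'
import numpy as np, cv2
from bench import r
def grab(n, save=None):
    f=r.grab_frame(n)
    if save: cv2.imwrite('pics/'+save, np.ascontiguousarray(f['pixels'][:,:,::-1]))
    return f
def ray(f,u,v):
    K,R,t=map(np.array,(f['K'],f['R'],f['t']))
    d=R.T@np.linalg.inv(K)@np.array([u,v,1.]); return -R.T@t, d
def onz(f,u,v,z):
    o,d=ray(f,u,v); return o+d*(z-o[2])/d[2]
def proj(f,X):
    K,R,t=map(np.array,(f['K'],f['R'],f['t']))
    p=K@(R@np.array(X)+t); return p[:2]/p[2]
E
python3 - <<'E'
from h import *
for n in('top','side'):
    f=grab(n,n+'0.png'); print(n,np.round(ray(f,280,210),3).tolist(),np.array(f['K']).tolist())
print(r.get_state())
E
```

```text
top [[0.331, -0.047, 1.296], [0.198, -0.008, -0.98]] [[387.67026963832393, 0.0, 277.77209675558277], [0.0, 387.67026963832393, 212.11094139997985], [0.0, 0.0, 1.0]]
side [[-0.25, 0.591, 1.168], [0.568, -0.441, -0.695]] [[388.73585281643096, 0.0, 277.55326837985564], [0.0, 388.73585281643096, 210.9555496052202], [0.0, 0.0, 1.0]]
{'t': 0.1, 'qpos': array([ 1.19508497,  0.32175773, -0.07007327,  1.4515472 ,  0.02262269,
        1.3708129 , -0.05686379]), 'dq': array([ 6.62242706e-04,  4.49175570e-04, -1.56459139e-03, -3.08726579e-03,
        7.31554383e-05,  4.48150396e-04,  1.85429837e-04]), 'effort': array([-4.34100375e-04, -4.92572844e+01, -4.05898690e-01, -3.13402355e+01,
       -6.41915831e-02,  3.94520047e-02,  4.53728796e-05]), 'eef_pos': array([ 0.24676049, -0.60080122,  0.22156797]), 'ee_rot': array([ 9.81059994e-01,  1.93702174e-01, -2.26567536e-04, -8.39315097e-04]), 'contact_force': array([ 0.18222021, -0.79925476,  0.67372865]), 'moment': array([ 0.04488187, -0.03024602,  0.02301788]), 'gripper_force': 0.0, 'grip_width': 0.08661058007310532}
```

View pics/top0.png

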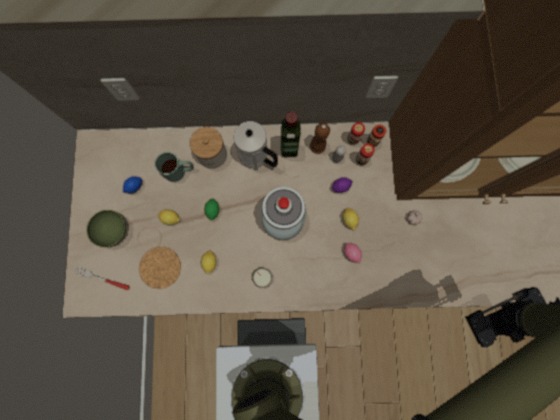

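View pics/side0.png

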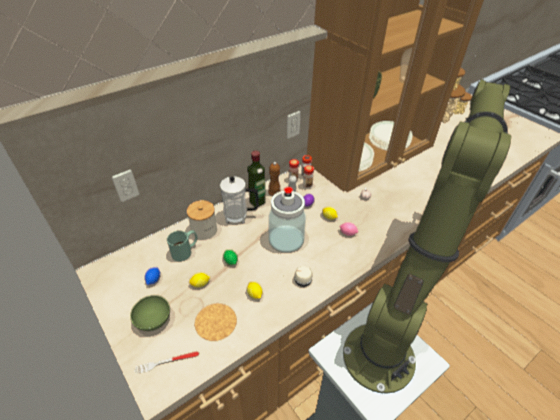

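The top view shows yellow lemons at (169,217), (208,262) and (351,218). The jar's knob is at (284,203), the mat at (160,267), the timer at (262,277), the garlic at (414,217) and the mug at (170,168). The blue, green, purple and pink fruits are decoys. The side view confirms three yellow lemons.

```bash
cat >> h.py <<'E'
def blobs(f,lo,hi,amin=30):
    hsv=cv2.cvtColor(np.ascontiguousarray(f['pixels']),cv2.COLOR_RGB2HSV)
    m=cv2.inRange(hsv,np.array(lo),np.array(hi))
    m=cv2.morphologyEx(m,cv2.MORPH_CLOSE,np.ones((3,3)))
    cs,_=cv2.findContours(m,cv2.RETR_EXTERNAL,cv2.CHAIN_APPROX_NONE)
    out=[]
    for c in cs:
        if cv2.contourArea(c)>=amin:
            out.append(c)
    return out
YEL=((20,130,70),(33,255,255))
def cen(c):
    M=cv2.moments(c); return np.array([M['m10']/M['m00'],M['m01']/M['m00']])
def tri(f,p,g,q):
    o1,d1=ray(f,*p);o2,d2=ray(g,*q)
    s=np.linalg.lstsq(np.c_[d1,-d2],o2-o1,rcond=None)[0]
    a,b=o1+s[0]*d1,o2+s[1]*d2
    return (a+b)/2,np.linalg.norm(a-b)
def lemons():
    f,g=grab('top'),grab('side'); res=[]
    gs=[(c,cen(c)) for c in blobs(g,*YEL)]
    for c in blobs(f,*YEL):
        p=cen(c); X=onz(f,*p,0.026)
        P=np.array([onz(f,*q,0.026)[:2] for q in c[:,0].astype(float)])
        (cx,cy),(w,h),a=cv2.minAreaRect((P*1000).astype(np.float32))
        bp=cv2.boxPoints(((cx,cy),(w,h),a)); e=max((bp[1]-bp[0],bp[2]-bp[1]),key=np.linalg.norm)
        T=min((tri(f,p,g,q) for _,q in gs),key=lambda t:t[1]+abs(t[0][2]-.026),default=None)
        print('px',p.round(1),'onz',X.round(4),'yaw',np.degrees(np.arctan2(e[1],e[0])).round(1),'wh',round(w),round(h),'area',cv2.contourArea(c),'tri',T and (T[0].round(4),T[1].round(4)))
    return f,g
E
python3 - <<'E'
from h import *
f,g=lemons()
for c in blobs(g,*YEL): print('side yel',cen(c),onz(g,*cen(c),.026).round(3))
R1=((0,150,60),(6,255,255))
for n,F in(('top',f),('side',g)):
    for c in blobs(F,*R1,15): print(n,'red',cen(c).round(1),cv2.contourArea(c), cv2.boundingRect(c))
for c in blobs(f,(8,100,80),(20,255,255),400): print('orange',cen(c),cv2.contourArea(c),onz(f,*cen(c),.004))
for n,p,z in(('timer',(262,277),.04),('garlic',(414,217),.02),('mug',(170,168),.09),('green',(211,209),.02),('pink',(353,253),.02),('purp',(342,185),.02),('bottle',(290,120),.2),('percol',(249,132),.18),('jar',(284,203),.27)): print(n,onz(f,*p,z).round(3))
for i,F in(('top',f),('side',g)):
    p=(284,203) if i=='top' else (288,198)
    a=F['pixels'][int(p[1])-45:p[1]+65,p[0]-60:p[0]+60]
    if i=='top': A=a
    else: B=a
im=np.hstack([A,B]); cv2.imwrite('pics/jar0.png',cv2.resize(np.ascontiguousarray(im[:,:,::-1]),None,fx=3.3,fy=3.3,interpolation=cv2.INTER_CUBIC))
E
```

```text
px [208.4 261.6] onz [0.4219 0.1802 0.026 ] yaw 0.6 wh 68 42 area 207.5 tri (array([0.421 , 0.1797, 0.0219]), np.float64(0.0034))
px [168.5 216.9] onz [0.5738 0.3145 0.026 ] yaw 44.4 wh 66 49 area 205.0 tri (array([0.5731, 0.314 , 0.0238]), np.float64(0.003))
px [350.2 218.3] onz [ 0.5522 -0.2902  0.026 ] yaw -3.4 wh 47 64 area 208.5 tri (array([ 0.5507, -0.292 ,  0.0247]), np.float64(0.0047))
side yel [254.23105023 289.96073059] [0.417 0.18  0.026]
side yel [198.96984925 279.53517588] [0.57  0.314 0.026]
side yel [329.66135458 212.69853918] [ 0.548 -0.293  0.026]
top red [118.9 284.6] 38.0 (106, 280, 23, 9)
top red [283.4 202.6] 72.0 (279, 198, 10, 11)
top red [367.2 149.7] 123.5 (361, 143, 13, 15)
top red [378.8 131.1] 114.0 (372, 125, 14, 13)
top red [357.8 128.9] 123.5 (352, 122, 13, 15)
side red [186.7 355.5] 53.5 (173, 352, 26, 8)
side red [288.1 190. ] 35.0 (284, 187, 9, 7)
side red [308.1 170.6] 32.0 (304, 166, 10, 9)
side red [293.6 164.5] 28.5 (289, 159, 10, 9)
side red [306.4 158.8] 47.0 (302, 155, 10, 8)
orange [167.8139579  372.78968329] 2636.5 [0.07930576 0.30924624 0.004     ]
orange [159.52456891 267.20251523] 1285.5 [0.40942027 0.34572073 0.004     ]
orange [205.91352406 142.45838752] 769.0 [0.84103796 0.19605509 0.004     ]
orange [505.26700654 155.44482208] 3236.5 [ 0.7636838  -0.84920585  0.004     ]
timer [0.367 0.006 0.04 ]
garlic [ 0.552 -0.505  0.02 ]
mug [0.723 0.296 0.09 ]
green [0.598 0.174 0.02 ]
pink [ 0.437 -0.293  0.02 ]
purp [ 0.669 -0.271  0.02 ]
bottle [ 0.828 -0.094  0.2  ]
percol [0.802 0.031 0.18 ]
jar [ 0.557 -0.067  0.27 ]
```

View pics/jar0.png

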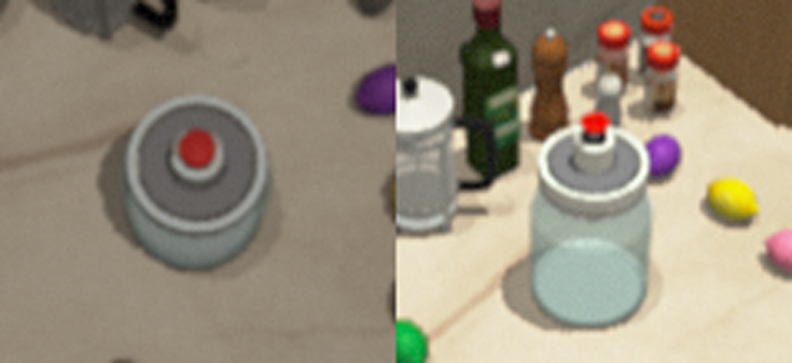

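The crops show the lid seated in the jar. The collar ring is centred at about (283,207) in the top view, with the knob and barrel clearly visible. Next I'll refine the jar centre and the lemon axes.

```bash
sed -i 's/^def lemons/def pca(P):\n    m=np.zeros((1000,1400),np.uint8)\n    cv2.fillPoly(m,[np.c_[P[:,0]*1000,P[:,1]*1000+700].astype(np.int32)],1)\n    y,x=np.nonzero(m); w,v=np.linalg.eigh(np.cov(np.c_[x,y].T)); e=v[:,1]\n    return np.degrees(np.arctan2(e[1],e[0])).round(1),(4*np.sqrt(w)).round()\ndef lemons/; s/^        T=min/        print("pca",pca(P))\n        T=min/' h.py
python3 - <<'E'
from h import *
f,g=lemons()
for n,F,p0 in(('top',f,(283.4,207)),('side',g,(288,203))):
    hsv=cv2.cvtColor(np.ascontiguousarray(F['pixels']),cv2.COLOR_RGB2GRAY).astype(np.float32)
    # radial search: brightest ring crossing between projected radii 45..64 mm at z=.209
    c=onz(F,*p0,.209)[:2]
    for it in range(4):
        pts=[]
        for a in np.radians(np.arange(0,360,5)):
            rr=np.arange(.044,.068,.0005)
            uv=np.array([proj(F,[c[0]+q*np.cos(a),c[1]+q*np.sin(a),.209]) for q in rr]).astype(np.float32)
            s=cv2.remap(hsv,uv[:,0],uv[:,1],cv2.INTER_LINEAR).ravel()
            w=np.clip(s-np.percentile(s,50),0,None); q=(w*rr).sum()/w.sum()
            pts.append(c+q*np.array([np.cos(a),np.sin(a)]))
        P=np.array(pts); sol=np.linalg.lstsq(np.c_[2*P,np.ones(len(P))],(P**2).sum(1),rcond=None)[0]; c=sol[:2]
    print(n,'rim',c.round(4),np.sqrt(sol[2]+c@c).round(4))
for F,p in((f,(283.4,202.6)),(g,(288.1,190))): print('knob',onz(F,*p,.266).round(4))
E
```

```text
pca (np.float64(179.6), array([44., 65.]))
px [208.3 261.6] onz [0.4219 0.1805 0.026 ] yaw 0.6 wh 68 42 area 206.0 tri (array([0.4209, 0.1799, 0.0223]), np.float64(0.0036))
pca (np.float64(-170.0), array([20., 39.]))
px [168.5 216.8] onz [0.574  0.3143 0.026 ] yaw -63.9 wh 56 56 area 203.0 tri (array([0.5734, 0.3139, 0.0234]), np.float64(0.003))
pca (np.float64(-167.3), array([47., 66.]))
px [350.2 218.3] onz [ 0.5524 -0.2902  0.026 ] yaw -1.6 wh 50 64 area 211.5 tri (array([ 0.5509, -0.2924,  0.0237]), np.float64(0.0051))
top rim [ 0.56   -0.0662] 0.0574
side rim [ 0.5545 -0.0661] 0.0567
knob [ 0.5587 -0.0655  0.266 ]
knob [ 0.5523 -0.0658  0.266 ]
```

Call:
{"op": "send_rows", "data": {
  "series": [
    [[0.2,0.15,0.4,0,0,-0.2,87],[0.4,0.4,0.6,0,0,-0.49,87],[0.6,0.6,0.6,0,0,-0.49,87],[0.8,0.8,0.6,0,0,-0.49,87],[0.9,1,0.6,0,0,-0.49,87]]
  ]
}}

```text
t: 0.92
eef_pos: [0.4267, -0.4111, 0.3634]
ee_rot: [1.0, 0.002, 0.001, 0.001]
contact_force: [0.3, 0.6, -1.3]
grip_width: 0.0872
gripper_force: 0.0
```

Call:
{"op": "send_rows", "data": {
  "series": [
    [[0.1,0.3,0,0,0,0,87],[0.3,0.6,0,0,0,0,87],[0.34,0.9,0,0,0,0,87],[0.34,1,0,0,0,0,87],[0.34,1,0,0,0,0,87]]
  ]
}}

```text
t: 1.55
eef_pos: [0.5114, -0.1568, 0.3631]
ee_rot: [1.0, 0.007, 0.001, -0.0]
contact_force: [0.2, -0.8, -0.2]
grip_width: 0.0868
gripper_force: 0.0
```

```bash
sed -i 's/+700/+400/' h.py; python3 - <<'E'
from h import *
f,g=lemons(); s=r.get_state(); print(s['eef_pos'],s['ee_rot'],s['qpos'])
E
```

```text
pca (np.float64(178.3), array([45., 65.]))
px [208.4 261.6] onz [0.422  0.1802 0.026 ] yaw 0.6 wh 68 42 area 206.0 tri (array([0.421 , 0.1797, 0.022 ]), np.float64(0.0036))
pca (np.float64(71.2), array([44., 69.]))
px [168.4 216.8] onz [0.5742 0.3146 0.026 ] yaw 88.4 wh 68 44 area 200.0 tri (array([0.5734, 0.314 , 0.0238]), np.float64(0.0032))
[ 0.51076903 -0.16025762  0.36284483] [9.99989153e-01 4.64765454e-03 2.65462042e-04 1.49385184e-04] [ 0.60745908  0.06121263 -0.37186288  1.48383602  0.02240277  1.60012399
 -1.32460048]
```

Call:
{"op": "send_rows", "data": {
  "series": [
    [[0.1,0.2,0,0,0,0,87],[0.184,0.376,0,0,0,0,87],[0.184,0.376,0,0,0,0,87],[0.184,0.376,0,0,0,0,87],[0.184,0.376,0,0,0,0,87]]
  ]
}}

```text
t: 2.28
eef_pos: [0.5559, -0.0715, 0.3623]
ee_rot: [1.0, 0.0, -0.0, 0.0]
contact_force: [-1.4, 0.3, 0.3]
grip_width: 0.0869
gripper_force: 0.0
```

Call:
{"op": "send_rows", "data": {
  "series": [
    [[0.004,0.022,-0.1,0,0,0,87],[0.004,0.022,-0.24,0,0,0,87],[0.004,0.022,-0.24,0,0,0,87],[0.004,0.022,-0.24,0,0,0,87]]
  ]
}}

```text
t: 2.78
eef_pos: [0.5577, -0.0641, 0.3039]
ee_rot: [1.0, 0.002, 0.001, 0.0]
contact_force: [0.2, -0.5, 0.4]
grip_width: 0.087
gripper_force: 0.0
```

```bash
python3 - <<'E'
from h import *
a=grab('top')['pixels'][145:265,220:350];b=grab('side')['pixels'][130:250,220:350]
cv2.imwrite('pics/g1.png',cv2.resize(np.ascontiguousarray(np.hstack([a,b])[:,:,::-1]),None,fx=3,fy=3,interpolation=cv2.INTER_CUBIC)); print(r.get_state()['eef_pos'])
E
```

```text
[ 0.55807846 -0.0634982   0.30438343]
```

View pics/g1.png

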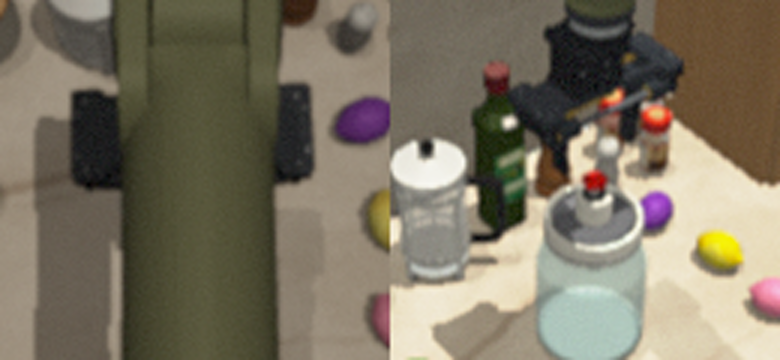

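The gripper straddles the knob: in the crop the fingers are at about (562,165) and (628,125), and the knob is at (595,182). Descending.

Call:
{"op": "send_rows", "data": {
  "series": [
    [[-0.004,-0.01,-0.12,0,0,0,87],[-0.004,-0.01,-0.24,0,0,0,87],[-0.004,-0.01,-0.34,0,0,0,87],[-0.004,-0.01,-0.36,0,0,0,87],[-0.004,-0.01,-0.36,0,0,0,87]]
  ]
}}

```text
t: 3.5
eef_pos: [0.5569, -0.0656, 0.2137]
ee_rot: [1.0, 0.002, 0.001, 0.0]
contact_force: [1.0, 0.3, -0.1]
grip_width: 0.0871
gripper_force: 0.0
```

Call:
{"op": "send_rows", "data": {
  "series": [
    [[0,0,0,0,0,0,60],[0,0,0,0,0,0,38],[0,0,0,0,0,0,38],[0,0,0,0,0,0,38],[0,0,0,0,0,0,38]]
  ],
  "grip_force": 25
}}

```text
t: 4.12
eef_pos: [0.5563, -0.0655, 0.2125]
ee_rot: [1.0, 0.002, -0.0, 0.0]
contact_force: [-0.4, 0.1, 0.4]
grip_width: 0.0452
gripper_force: 0.0
```

Call:
{"op": "send_rows", "data": {
  "series": [
    [[0,0,0,0,0,0,38],[0,0,0,0,0,0,38],[0,0,0,0,0,0,38]]
  ]
}}

```text
t: 4.5
eef_pos: [0.5563, -0.0655, 0.2125]
ee_rot: [1.0, 0.003, 0.0, 0.0]
contact_force: [0.1, 0.0, 0.2]
grip_width: 0.0433
gripper_force: 25.0
```

Call:
{"op": "send_rows", "data": {
  "series": [
    [[0,0,0.08,0,0,0,38],[0,0,0.2,0,0,0,38],[0,0,0.35,0,0,0,38],[0,0.1,0.45,0,0,0,38],[-0.05,0.3,0.45,0,0,0,38]]
  ]
}}

```text
t: 5.12
eef_pos: [0.5452, 0.0078, 0.3264]
ee_rot: [1.0, -0.0, 0.002, 0.0]
contact_force: [0.2, 1.0, -3.4]
grip_width: 0.0434
gripper_force: 25.0
```

Call:
{"op": "send_rows", "data": {
  "series": [
    [[-0.1,0.2,0,0,0,0,38],[-0.2,0.4,0,0,0,0,38],[-0.3,0.6,0,0,0,0,38],[-0.4,0.8,0,0,0,0,38],[-0.5,1,0,0,0,0,38]]
  ]
}}

```text
t: 5.75
eef_pos: [0.4175, 0.2608, 0.3246]
ee_rot: [1.0, 0.002, -0.0, 0.0]
contact_force: [1.0, 0.7, -2.6]
grip_width: 0.043
gripper_force: 25.0
```

Call:
{"op": "send_rows", "data": {
  "series": [
    [[-0.02,0.16,0,0,0,0,38],[-0.04,0.33,-0.1,0,0,0,38],[-0.04,0.33,-0.35,0,0,0,38],[-0.04,0.33,-0.6,0,0,0,38],[-0.04,0.33,-0.8,0,0,0,38]]
  ]
}}

```text
t: 6.38
eef_pos: [0.4078, 0.3409, 0.122]
ee_rot: [1.0, 0.003, -0.001, 0.001]
contact_force: [1.3, 0.1, -2.6]
grip_width: 0.0437
gripper_force: 25.0
```

Call:
{"op": "send_rows", "data": {
  "series": [
    [[0,0,-0.1,0,0,0,38],[0,0,-0.2,0,0,0,38],[0,0,-0.26,0,0,0,38],[0,0,-0.26,0,0,0,38]]
  ]
}}

```text
t: 6.88
eef_pos: [0.408, 0.3413, 0.059]
ee_rot: [1.0, 0.003, -0.001, 0.001]
contact_force: [-0.7, 0.7, -2.3]
grip_width: 0.0433
gripper_force: 25.0
```

Call:
{"op": "send_rows", "data": {
  "series": [
    [[0,0,-0.06,0,0,0,38],[0,0,-0.11,0,0,0,38],[0,0,-0.14,0,0,0,38],[0,0,-0.148,0,0,0,38],[0,0,-0.148,0,0,0,38]]
  ]
}}

```text
t: 7.5
eef_pos: [0.4089, 0.3422, 0.0231]
ee_rot: [1.0, 0.003, 0.0, -0.0]
contact_force: [0.2, 0.2, -2.1]
grip_width: 0.0434
gripper_force: 25.0
```

Call:
{"op": "send_rows", "data": {
  "series": [
    [[0,0,-0.006,0,0,0,38],[0,0,-0.012,0,0,0,38],[0,0,-0.012,0,0,0,38]]
  ]
}}

```text
t: 7.88
eef_pos: [0.4092, 0.3423, 0.0215]
ee_rot: [1.0, 0.002, 0.001, 0.0]
contact_force: [-2.3, -2.6, 7.8]
grip_width: 0.0432
gripper_force: 25.0
```

Call:
{"op": "send_rows", "data": {
  "series": [
    [[0,0,0,0,0,0,87],[0,0,0,0,0,0,87],[0,0,0,0,0,0,87],[0,0,0,0,0,0,87]]
  ]
}}

```text
t: 8.38
eef_pos: [0.4088, 0.342, 0.0199]
ee_rot: [1.0, 0.002, -0.0, 0.0]
contact_force: [0.8, 0.0, 0.8]
grip_width: 0.0757
gripper_force: 0.0
```

Call:
{"op": "send_rows", "data": {
  "series": [
    [[0,0,0.15,0,0,0,87],[0,0,0.35,0,0,0,87],[0,0,0.5,0,0,0,87],[0.02,-0.2,0.55,0,0,0,87],[0.04,-0.4,0.5,0,0,0,87]]
  ]
}}

```text
t: 9.0
eef_pos: [0.4202, 0.2423, 0.147]
ee_rot: [1.0, 0.003, 0.002, -0.001]
contact_force: [0.7, -0.8, 0.2]
grip_width: 0.0869
gripper_force: 0.0
```

```bash
python3 - <<'E'
from h import *
f,g=lemons(); s=r.get_state(); print(s['eef_pos'])
cv2.imwrite('pics/s2.png',np.ascontiguousarray(g['pixels'][:,:,::-1]))
E
```

```text
pca (np.float64(176.6), array([34., 68.]))
px [209.6 261.6] onz [0.4216 0.1762 0.026 ] yaw 0.2 wh 68 33 area 157.0 tri (array([0.4219, 0.1773, 0.0181]), np.float64(0.0009))
pca (np.float64(-166.1), array([46., 67.]))
px [350.1 218.2] onz [ 0.5527 -0.29    0.026 ] yaw -3.4 wh 47 64 area 208.5 tri (array([ 0.5512, -0.2923,  0.0234]), np.float64(0.0054))
pca (np.float64(72.0), array([44., 68.]))
px [178.5 215.8] onz [0.5763 0.2812 0.026 ] yaw -63.9 wh 56 56 area 201.0 tri (array([0.5782, 0.2835, 0.019 ]), np.float64(0.0014))
[0.41953961 0.23530549 0.14372728]
```

View pics/s2.png

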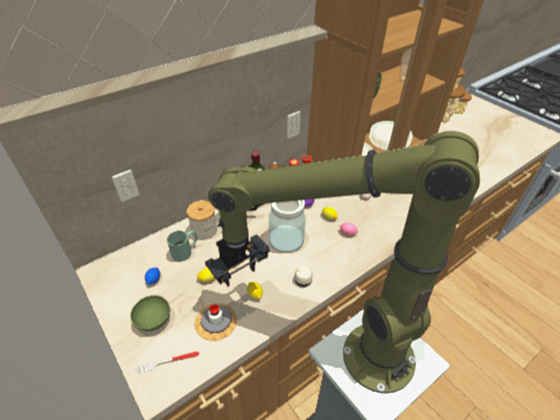

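The lid stands on the mat at (215,318). Lemon 2 has been knocked sideways, so I'll measure it again later. Going for lemon 1.

Call:
{"op": "send_rows", "data": {
  "series": [
    [[0,-0.11,0,0,0,0,87],[0,-0.22,0,0,0,0,87],[0,-0.22,-0.15,0,0,0,87],[0,-0.22,-0.25,0,0,0,87],[0,-0.22,-0.25,0,0,0,87]]
  ]
}}

```text
t: 9.72
eef_pos: [0.417, 0.187, 0.081]
ee_rot: [1.0, 0.003, -0.002, 0.0]
contact_force: [-0.1, -0.4, -0.6]
grip_width: 0.087
gripper_force: 0.0
```

Call:
{"op": "send_rows", "data": {
  "series": [
    [[0.01,-0.028,-0.1,0,0,0,87],[0.01,-0.028,-0.2,0,0,0,87],[0.01,-0.028,-0.28,0,0,0,87],[0.01,-0.028,-0.285,0,0,0,87],[0.01,-0.028,-0.285,0,0,0,60]]
  ]
}}

```text
t: 10.35
eef_pos: [0.4222, 0.1807, 0.0124]
ee_rot: [1.0, 0.003, 0.001, -0.0]
contact_force: [0.4, 0.5, 0.4]
grip_width: 0.0828
gripper_force: 0.0
```

Call:
{"op": "send_rows", "data": {
  "series": [
    [[0,0,0,0,0,0,40],[0,0,0,0,0,0,40],[0,0,0,0,0,0,40],[0,0,0,0,0,0,40],[0,0,0,0,0,0,40]]
  ],
  "grip_force": 15
}}

```text
t: 10.98
eef_pos: [0.4215, 0.1802, 0.0115]
ee_rot: [1.0, 0.003, 0.0, -0.0]
contact_force: [-0.3, -1.0, 2.2]
grip_width: 0.0489
gripper_force: 15.0
```

Call:
{"op": "send_rows", "data": {
  "series": [
    [[0,0,0.2,0,0,0,40],[0,0,0.45,0,0,0,40],[0,0,0.7,0,0,0,40],[0.05,-0.05,0.95,0,0,0,40],[0.2,-0.25,1,0,0,0,40]]
  ]
}}

```text
t: 11.6
eef_pos: [0.4714, 0.1228, 0.2659]
ee_rot: [1.0, 0.006, 0.004, -0.0]
contact_force: [1.2, -0.5, -2.3]
grip_width: 0.0489
gripper_force: 15.0
```

Call:
{"op": "send_rows", "data": {
  "series": [
    [[0.1,-0.2,0.1,0,0,0,40],[0.2,-0.4,0.1,0,0,0,40],[0.33,-0.6,0.1,0,0,0,40],[0.33,-0.72,0.1,0,0,0,40],[0.33,-0.72,0.1,0,0,0,40]]
  ]
}}

```text
t: 12.22
eef_pos: [0.552, -0.0643, 0.2844]
ee_rot: [1.0, -0.0, -0.001, 0.0]
contact_force: [0.4, -0.0, -0.9]
grip_width: 0.0488
gripper_force: 15.0
```

Call:
{"op": "send_rows", "data": {
  "series": [
    [[0.012,-0.004,-0.1,0,0,0,40],[0.012,-0.004,-0.2,0,0,0,40],[0.012,-0.004,-0.27,0,0,0,40],[0.012,-0.004,-0.27,0,0,0,40],[0.012,-0.004,-0.27,0,0,0,40]]
  ]
}}

```text
t: 12.85
eef_pos: [0.5559, -0.0612, 0.2192]
ee_rot: [1.0, 0.003, 0.001, 0.0]
contact_force: [-0.4, 1.1, -0.8]
grip_width: 0.0492
gripper_force: 15.0
```

Call:
{"op": "send_rows", "data": {
  "series": [
    [[0,-0.016,-0.02,0,0,0,40],[0,-0.016,-0.02,0,0,0,40],[0,-0.016,-0.02,0,0,0,40]]
  ]
}}

```text
t: 13.22
eef_pos: [0.5555, -0.0658, 0.2134]
ee_rot: [1.0, 0.002, 0.0, 0.0]
contact_force: [-0.5, -0.7, -1.7]
grip_width: 0.0488
gripper_force: 15.0
```

Call:
{"op": "send_rows", "data": {
  "series": [
    [[0,0,0,0,0,0,70],[0,0,0,0,0,0,80],[0,0,0,0,0,0,80],[0,0,0,0,0,0,80],[0,0,0.05,0,0,0,80]]
  ]
}}

```text
t: 13.85
eef_pos: [0.5547, -0.0656, 0.2253]
ee_rot: [1.0, 0.003, -0.001, -0.0]
contact_force: [-0.1, -0.3, -0.1]
grip_width: 0.0795
gripper_force: 0.0
```

Call:
{"op": "send_rows", "data": {
  "series": [
    [[0,0,0.2,0,0,0,87],[0,0,0.4,0,0,0,87],[0,-0.2,0.4,0,0,0.15,87],[0,-0.4,0.4,0,0,0.3,87],[0,-0.6,0.4,0,0,0.3,87]]
  ]
}}

```text
t: 14.48
eef_pos: [0.5555, -0.2171, 0.3271]
ee_rot: [0.993, 0.121, 0.001, 0.001]
contact_force: [0.2, 1.0, 0.3]
grip_width: 0.0869
gripper_force: 0.0
```

```bash
python3 - <<'E'
from h import *
f,g=lemons(); s=r.get_state(); print(s['eef_pos'],s['ee_rot'])
for c in blobs(g,*YEL): print('side yel',cen(c),onz(g,*cen(c),.026).round(3))
a=f['pixels'][145:265,220:350];b=g['pixels'][160:280,220:350]
cv2.imwrite('pics/j3.png',cv2.resize(np.ascontiguousarray(np.hstack([a,b])[:,:,::-1]),None,fx=3,fy=3,interpolation=cv2.INTER_CUBIC))
E
```

```text
pca (np.float64(70.8), array([44., 68.]))
px [178.5 215.8] onz [0.5765 0.2811 0.026 ] yaw 44.5 wh 66 49 area 202.0 tri (array([0.5757, 0.2804, 0.024 ]), np.float64(0.0035))
[ 0.55374702 -0.22395224  0.3256212 ] [ 9.93417690e-01  1.14533496e-01 -7.61601320e-04  1.67052072e-03]
side yel [206.96410256 274.51538462] [0.573 0.28  0.026]
side yel [329.6961178  212.78848728] [ 0.547 -0.292  0.026]
```

View pics/j3.png

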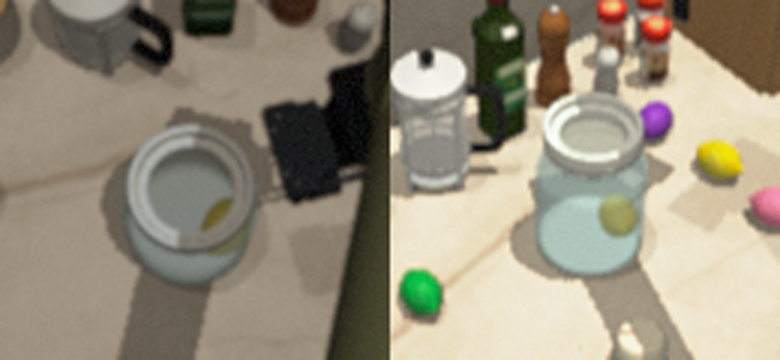

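Lemon 1 is inside the jar, seen through the glass at (615,215) in the side crop. Next is lemon 3.

Call:
{"op": "send_rows", "data": {
  "series": [
    [[-0.01,-0.13,-0.05,0,0,0,87],[-0.01,-0.27,-0.25,0,0,0,87],[-0.01,-0.27,-0.5,0,0,0,87],[-0.01,-0.27,-0.75,0,0,0,87],[-0.01,-0.27,-0.95,0,0,0,87]]
  ]
}}

```text
t: 15.2
eef_pos: [0.5525, -0.2827, 0.0865]
ee_rot: [0.993, 0.12, -0.0, -0.0]
contact_force: [0.1, -0.4, -0.1]
grip_width: 0.0871
gripper_force: 0.0
```

Call:
{"op": "send_rows", "data": {
  "series": [
    [[-0.01,-0.033,-0.1,0,0,0,87],[-0.01,-0.033,-0.2,0,0,0,87],[-0.01,-0.033,-0.29,0,0,0,87],[-0.01,-0.033,-0.3,0,0,0,87],[-0.01,-0.033,-0.3,0,0,0,60]]
  ]
}}

```text
t: 15.82
eef_pos: [0.5511, -0.2915, 0.0142]
ee_rot: [0.993, 0.12, 0.001, 0.0]
contact_force: [0.0, 0.2, 0.3]
grip_width: 0.0827
gripper_force: 0.0
```

Call:
{"op": "send_rows", "data": {
  "series": [
    [[0,0,0,0,0,0,40],[0,0,0,0,0,0,40],[0,0,0,0,0,0,40],[0,0,0,0,0,0,40],[0,0,0,0,0,0,40]]
  ]
}}

```text
t: 16.45
eef_pos: [0.5506, -0.2913, 0.0136]
ee_rot: [0.993, 0.12, 0.0, 0.0]
contact_force: [-0.9, 0.3, 2.8]
grip_width: 0.0495
gripper_force: 15.0
```

Call:
{"op": "send_rows", "data": {
  "series": [
    [[0,0,0.2,0,0,0,40],[0,0,0.45,0,0,0,40],[0,0,0.7,0,0,0,40],[0,0,0.95,0,0,0,40],[0,0,1,0,0,0,40]]
  ]
}}

```text
t: 17.08
eef_pos: [0.5526, -0.2921, 0.2687]
ee_rot: [0.993, 0.12, 0.004, 0.003]
contact_force: [-0.3, 0.3, -1.3]
grip_width: 0.0495
gripper_force: 15.0
```

Call:
{"op": "send_rows", "data": {
  "series": [
    [[0,0.2,0.08,0,0,0,40],[0.01,0.45,0.08,0,0,0,40],[0.016,0.7,0.08,0,0,0,40],[0.016,0.906,0.08,0,0,0,40],[0.016,0.906,0.08,0,0,0,40]]
  ]
}}

```text
t: 17.7
eef_pos: [0.5539, -0.0585, 0.2824]
ee_rot: [0.992, 0.125, -0.0, -0.001]
contact_force: [-0.3, -0.6, -1.3]
grip_width: 0.0497
gripper_force: 15.0
```

Call:
{"op": "send_rows", "data": {
  "series": [
    [[0,0,-0.05,0,0,0,40],[0,0,-0.15,0,0,0,40],[0,0,-0.2,0,0,0,40],[0,0,-0.2,0,0,0,40],[0,0,-0.2,0,0,0,40]]
  ]
}}

```text
t: 18.32
eef_pos: [0.5548, -0.0654, 0.2337]
ee_rot: [0.993, 0.12, 0.0, 0.0]
contact_force: [0.2, -0.5, -0.8]
grip_width: 0.0494
gripper_force: 15.0
```

Call:
{"op": "send_rows", "data": {
  "series": [
    [[0.006,0,-0.05,0,0,0,40],[0.006,0,-0.08,0,0,0,40],[0.006,0,-0.08,0,0,0,40],[0.006,0,-0.08,0,0,0,40]]
  ]
}}

```text
t: 18.82
eef_pos: [0.556, -0.0649, 0.2133]
ee_rot: [0.993, 0.12, 0.0, 0.0]
contact_force: [-0.1, 0.1, -0.9]
grip_width: 0.0497
gripper_force: 15.0
```

Call:
{"op": "send_rows", "data": {
  "series": [
    [[0,0,0,0,0,0,70],[0,0,0,0,0,0,80],[0,0,0,0,0,0,80],[0,0,0,0,0,0,80],[0,0,0.05,0,0,0,80]]
  ]
}}

```text
t: 19.45
eef_pos: [0.5552, -0.0649, 0.2253]
ee_rot: [0.993, 0.12, -0.001, -0.0]
contact_force: [0.2, 0.2, 0.0]
grip_width: 0.0794
gripper_force: 0.0
```

Call:
{"op": "send_rows", "data": {
  "series": [
    [[0,0,0.2,0,0,0,87],[0,0,0.4,0,0,0.2,87],[0,0.2,0.4,0,0,0.4,87],[0,0.4,0.4,0,0,0.6,87],[0,0.6,0.4,0,0,0.8,87]]
  ]
}}

```text
t: 20.08
eef_pos: [0.556, 0.0865, 0.3271]
ee_rot: [0.906, 0.423, 0.001, 0.0]
contact_force: [0.4, -0.2, -0.2]
grip_width: 0.0873
gripper_force: 0.0
```

```bash
python3 - <<'E'
from h import *
f,g=lemons(); s=r.get_state(); print(s['eef_pos'],s['ee_rot'],s['qpos'])
for c in blobs(g,*YEL): print('side yel',cen(c),onz(g,*cen(c),.026).round(3),pca(np.array([onz(g,*q,.026)[:2] for q in c[:,0].astype(float)])))
a=f['pixels'][145:265,220:350];b=g['pixels'][160:280,220:350]
cv2.imwrite('pics/j4.png',cv2.resize(np.ascontiguousarray(np.hstack([a,b])[:,:,::-1]),None,fx=3,fy=3,interpolation=cv2.INTER_CUBIC))
E
```

```text
pca (np.float64(62.0), array([22., 34.]))
px [277.9 216.4] onz [ 0.5654 -0.05    0.026 ] yaw 88.4 wh 33 24 area 46.5 tri (array([ 0.5634, -0.0515,  0.0276]), np.float64(0.0046))
pca (np.float64(57.4), array([40., 61.]))
px [176.9 215.9] onz [0.5763 0.2864 0.026 ] yaw 88.4 wh 55 44 area 160.5 tri (array([0.5728, 0.2825, 0.0313]), np.float64(0.0068))
[0.55466843 0.09324637 0.32728007] [ 0.90425823  0.42698105  0.00149081 -0.00142077] [ 0.43138969  0.15631515 -0.72500713  1.48185773  0.10020481  1.53994523
 -0.97886915]
side yel [206.46441948 333.98501873] [0.37  0.396 0.026] (np.float64(-146.4), array([25., 87.]))
side yel [207.05339806 274.24838188] [0.574 0.279 0.026] (np.float64(77.2), array([62., 69.]))
side yel [282.37313433 235.52238806] [ 0.563 -0.054  0.026] (np.float64(104.7), array([29., 37.]))
```

View pics/j4.png

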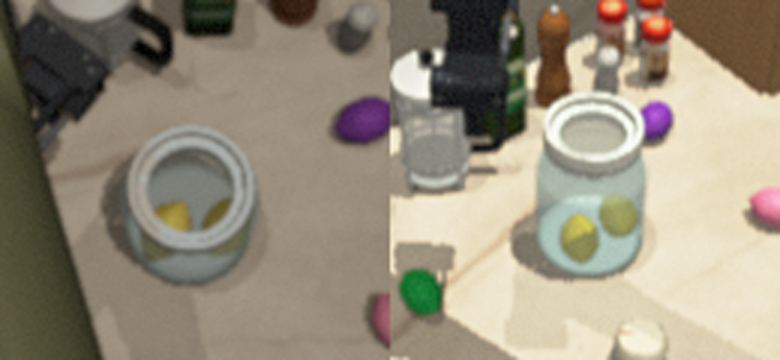

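Lemons 1 and 3 are both in the jar. Lemon 2 lies near the mug, so I'll check the clearance first.

```bash
python3 - <<'E'
from h import *
f=grab('top'); im=cv2.imread('pics/top0.png'); hs=cv2.cvtColor(im,cv2.COLOR_BGR2HSV)
print(hs[160:180:3,150:196:4].tolist()[3])
c=im[130:240,120:230]; cv2.imwrite('pics/mug.png',cv2.resize(c,None,fx=5,fy=5,interpolation=cv2.INTER_CUBIC))
for x,y in((.723,.296),(.684,.296),(.723,.335),(.762,.296),(.723,.257)): print((np.array(proj(f,[x,y,.097]))-[120,130])*5)
E
```

```text
[[17, 51, 149], [18, 48, 148], [60, 35, 59], [16, 255, 21], [8, 222, 31], [6, 218, 34], [24, 49, 52], [56, 38, 53], [70, 48, 48], [62, 43, 102], [53, 32, 71], [18, 57, 121]]
[246.50865211 186.37693801]
[244.88191567 244.65767495]
[186.05811941 187.9985644 ]
[248.11599062 128.79116677]
[306.95004311 184.75555685]
```

View pics/mug.png

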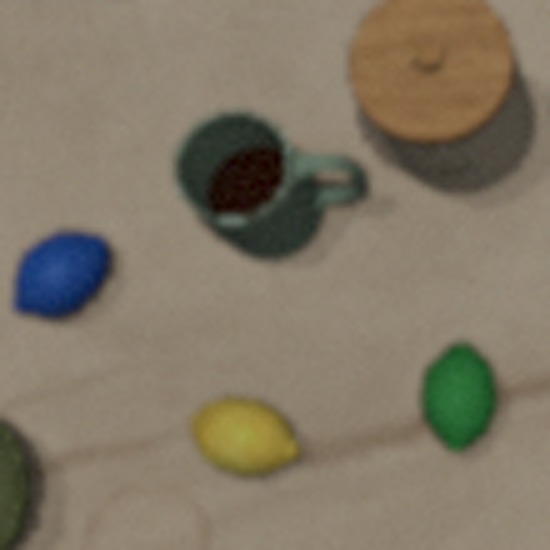

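The mug's rim is centred at (233,169) in the crop, which puts it at about (0.735, 0.305). That leaves around 20 mm of clearance, so I'm proceeding.

Call:
{"op": "send_rows", "data": {
  "series": [
    [[0.02,0.2,0,0,0,0.2,87],[0.05,0.4,0,0,0,0.4,87],[0.072,0.6,0,0,0,0.478,87],[0.072,0.75,-0.1,0,0,0.478,87],[0.072,0.75,-0.35,0,0,0.478,87]]
  ]
}}

```text
t: 20.85
eef_pos: [0.5749, 0.2773, 0.2407]
ee_rot: [0.812, 0.584, 0.004, -0.0]
contact_force: [1.1, 0.9, -0.0]
grip_width: 0.0873
gripper_force: 0.0
```

Call:
{"op": "send_rows", "data": {
  "series": [
    [[0,0,-0.2,0,0,0,87],[0,0,-0.4,0,0,0,87],[0,0,-0.55,0,0,0,87],[0,0,-0.55,0,0,0,87]]
  ]
}}

```text
t: 21.35
eef_pos: [0.5729, 0.2697, 0.0978]
ee_rot: [0.813, 0.582, -0.003, -0.0]
contact_force: [0.4, -0.3, 0.8]
grip_width: 0.0873
gripper_force: 0.0
```

Call:
{"op": "send_rows", "data": {
  "series": [
    [[0.004,0.044,-0.05,0,0,0,87],[0.004,0.044,-0.12,0,0,0,87],[0.004,0.044,-0.22,0,0,0,87],[0.004,0.044,-0.32,0,0,0,87],[0.004,0.044,-0.34,0,0,0,87]]
  ]
}}

```text
t: 21.98
eef_pos: [0.5739, 0.2831, 0.014]
ee_rot: [0.813, 0.583, -0.001, -0.0]
contact_force: [0.4, 0.6, 0.8]
grip_width: 0.0869
gripper_force: 0.0
```

Call:
{"op": "send_rows", "data": {
  "series": [
    [[0,0,0,0,0,0,60],[0,0,0,0,0,0,40],[0,0,0,0,0,0,40],[0,0,0,0,0,0,40],[0,0,0,0,0,0,40]]
  ]
}}

```text
t: 22.6
eef_pos: [0.575, 0.2837, 0.0161]
ee_rot: [0.813, 0.583, 0.0, 0.0]
contact_force: [-1.0, -0.4, 2.0]
grip_width: 0.0495
gripper_force: 15.0
```

Call:
{"op": "send_rows", "data": {
  "series": [
    [[0,0,0,0,0,0,40],[0,0,0,0,0,0,40]]
  ]
}}

```text
t: 22.85
eef_pos: [0.575, 0.2837, 0.0161]
ee_rot: [0.813, 0.583, 0.0, 0.0]
contact_force: [-0.6, -0.6, 5.0]
grip_width: 0.0492
gripper_force: 15.0
```

Call:
{"op": "send_rows", "data": {
  "series": [
    [[0,0,0.2,0,0,0,40],[0,0,0.45,0,0,0,40],[0,0,0.7,0,0,0,40],[0,-0.1,0.95,0,0,0,40],[0,-0.3,1,0,0,0,40]]
  ]
}}

```text
t: 23.48
eef_pos: [0.5753, 0.2122, 0.27]
ee_rot: [0.811, 0.585, 0.004, 0.0]
contact_force: [1.1, -0.5, -0.8]
grip_width: 0.0493
gripper_force: 15.0
```

Call:
{"op": "send_rows", "data": {
  "series": [
    [[0,-0.2,0.08,0,0,0,40],[-0.02,-0.4,0.08,0,0,0,40],[-0.05,-0.6,0.08,0,0,0,40],[-0.07,-0.8,0.08,0,0,0,40],[-0.074,-1,0.08,0,0,0,40]]
  ]
}}

```text
t: 24.1
eef_pos: [0.5558, -0.0431, 0.2854]
ee_rot: [0.813, 0.583, -0.0, 0.0]
contact_force: [0.2, -0.1, -1.6]
grip_width: 0.0496
gripper_force: 15.0
```

Call:
{"op": "send_rows", "data": {
  "series": [
    [[0,-0.06,0,0,0,0,40],[0,-0.06,-0.1,0,0,0,40],[0,-0.06,-0.2,0,0,0,40],[0,-0.06,-0.2,0,0,0,40],[0,-0.06,-0.2,0,0,0,40]]
  ]
}}

```text
t: 24.72
eef_pos: [0.5569, -0.0557, 0.2365]
ee_rot: [0.812, 0.583, 0.0, 0.0]
contact_force: [-0.0, -1.0, -2.0]
grip_width: 0.0493
gripper_force: 15.0
```

Call:
{"op": "send_rows", "data": {
  "series": [
    [[0,-0.032,-0.05,0,0,0,40],[0,-0.032,-0.09,0,0,0,40],[0,-0.032,-0.09,0,0,0,40],[0,-0.032,-0.09,0,0,0,40]]
  ]
}}

```text
t: 25.22
eef_pos: [0.5565, -0.0642, 0.2133]
ee_rot: [0.813, 0.583, 0.0, 0.0]
contact_force: [0.6, 1.0, -0.2]
grip_width: 0.0496
gripper_force: 15.0
```

Call:
{"op": "send_rows", "data": {
  "series": [
    [[0,0,0,0,0,0,70],[0,0,0,0,0,0,80],[0,0,0,0,0,0,80],[0,0,0,0,0,0,80],[0,0,0.05,0,0,0,80]]
  ]
}}

```text
t: 25.85
eef_pos: [0.5557, -0.0644, 0.2253]
ee_rot: [0.813, 0.583, -0.001, -0.001]
contact_force: [0.2, 0.2, 0.5]
grip_width: 0.0791
gripper_force: 0.0
```

Call:
{"op": "send_rows", "data": {
  "series": [
    [[0,0,0.2,0,0,0,87],[0,0,0.4,0,0,-0.2,87],[0,0.2,0.4,0,0,-0.4,87],[-0.1,0.4,0.4,0,0,-0.6,87],[-0.2,0.6,0.4,0,0,-0.8,87]]
  ]
}}

```text
t: 26.48
eef_pos: [0.5059, 0.0875, 0.3268]
ee_rot: [0.954, 0.301, 0.001, 0.0]
contact_force: [0.6, 0.5, 0.2]
grip_width: 0.0871
gripper_force: 0.0
```

Call:
{"op": "send_rows", "data": {
  "series": [
    [[0,0.2,0,0,0,-0.2,87],[-0.1,0.4,0,0,0,-0.4,87],[-0.2,0.6,0,0,0,-0.6,87],[-0.3,0.7,0,0,0,-0.78,87],[-0.3,0.7,0,0,0,-0.78,87]]
  ]
}}

```text
t: 27.1
eef_pos: [0.4291, 0.264, 0.3271]
ee_rot: [1.0, 0.005, 0.001, -0.0]
contact_force: [0.4, 0.0, 0.3]
grip_width: 0.0865
gripper_force: 0.0
```

```bash
python3 - <<'E'
from h import *
f,g=lemons(); s=r.get_state(); print(s['eef_pos'],s['ee_rot'])
for n,F in(('top',f),('side',g)):
    for c in blobs(F,(0,150,60),(6,255,255),15): print(n,'red',cen(c).round(1),cv2.contourArea(c),onz(F,*cen(c),.075).round(4))
cv2.imwrite('pics/t5.png',np.ascontiguousarray(np.hstack([f['pixels'][100:330,50:430],g['pixels'][140:370,120:500]])[:,:,::-1]))
E
```

```text
pca (np.float64(-151.7), array([13., 38.]))
px [273.1 213. ] onz [ 0.5773 -0.0345  0.026 ] yaw 24.7 wh 39 13 area 31.0 tri (array([ 0.8368,  0.103 , -0.9601]), np.float64(0.2885))
pca (np.float64(-148.1), array([41., 74.]))
px [285.4 207.5] onz [ 0.595  -0.0759  0.026 ] yaw 42.8 wh 70 43 area 173.0 tri (array([ 0.8926,  0.0556, -1.0648]), np.float64(0.3428))
[0.43185539 0.260291   0.32646702] [9.99997120e-01 2.22261918e-03 8.30038532e-04 3.61590384e-04]
top red [154.5 265.1] 52.5 [0.412  0.3401 0.075 ]
top red [367.1 149.9] 128.0 [ 0.7718 -0.3514  0.075 ]
top red [378.7 131.2] 117.5 [ 0.8363 -0.3948  0.075 ]
top red [357.7 128.9] 124.0 [ 0.8465 -0.3253  0.075 ]
side red [186.8 355.6] 51.5 [0.3176 0.4837 0.075 ]
side red [213.8 308.6] 54.5 [0.4068 0.3417 0.075 ]
side red [307.9 170.6] 30.5 [ 0.7747 -0.3593  0.075 ]
```

View pics/t5.png

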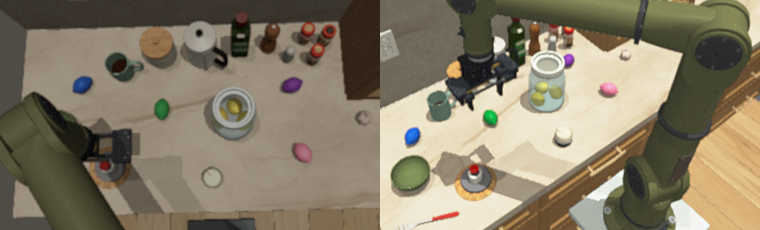

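All three lemons are in the jar and none are left on the worktop. Now I'll fetch the lid, whose knob is at about (0.409, 0.341).

Call:
{"op": "send_rows", "data": {
  "series": [
    [[-0.05,0.16,0,0,0,0,87],[-0.092,0.328,0,0,0,0,87],[-0.092,0.328,-0.2,0,0,0,87],[-0.092,0.328,-0.45,0,0,0,87],[-0.092,0.328,-0.7,0,0,0,87]]
  ]
}}

```text
t: 27.82
eef_pos: [0.4105, 0.341, 0.1491]
ee_rot: [1.0, 0.0, 0.001, 0.0]
contact_force: [0.7, -0.6, 0.1]
grip_width: 0.0872
gripper_force: 0.0
```

Call:
{"op": "send_rows", "data": {
  "series": [
    [[0,0,-0.01,0,0,0,87],[0,0,-0.01,0,0,0,87],[0,0,-0.01,0,0,0,87]]
  ]
}}

```text
t: 28.2
eef_pos: [0.4103, 0.3438, 0.1511]
ee_rot: [1.0, 0.001, 0.002, -0.001]
contact_force: [0.2, -0.3, 0.9]
grip_width: 0.087
gripper_force: 0.0
```

Call:
{"op": "send_rows", "data": {
  "series": [
    [[-0.005,-0.006,-0.15,0,0,0,87],[-0.005,-0.006,-0.3,0,0,0,87],[-0.005,-0.006,-0.45,0,0,0,87],[-0.005,-0.006,-0.516,0,0,0,87],[-0.005,-0.006,-0.516,0,0,0,87]]
  ]
}}

```text
t: 28.82
eef_pos: [0.4082, 0.3419, 0.0203]
ee_rot: [1.0, 0.002, 0.001, -0.001]
contact_force: [0.4, -0.3, -0.4]
grip_width: 0.0872
gripper_force: 0.0
```

Call:
{"op": "send_rows", "data": {
  "series": [
    [[0,0,0,0,0,0,60],[0,0,0,0,0,0,38],[0,0,0,0,0,0,38],[0,0,0,0,0,0,38],[0,0,0,0,0,0,38]]
  ],
  "grip_force": 25
}}

```text
t: 29.45
eef_pos: [0.4072, 0.3412, 0.0192]
ee_rot: [1.0, 0.002, -0.0, -0.0]
contact_force: [0.1, 2.2, -0.8]
grip_width: 0.0449
gripper_force: 0.5
```

Call:
{"op": "send_rows", "data": {
  "series": [
    [[0,0,0,0,0,0,38],[0,0,0,0,0,0,38],[0,0,0,0,0,0,38]]
  ]
}}

```text
t: 29.82
eef_pos: [0.4072, 0.3413, 0.0193]
ee_rot: [1.0, 0.002, 0.0, -0.0]
contact_force: [-0.1, 1.0, -0.7]
grip_width: 0.0433
gripper_force: 25.0
```

Call:
{"op": "send_rows", "data": {
  "series": [
    [[0,0,0.2,0,0,0,38],[0,0,0.45,0,0,0,38],[0,0,0.7,0,0,0,38],[0,0,0.95,0,0,0,38],[0,0,1,0,0,0,38]]
  ]
}}

```text
t: 30.45
eef_pos: [0.4083, 0.3426, 0.2731]
ee_rot: [1.0, 0.002, 0.003, -0.001]
contact_force: [0.2, 0.5, -3.8]
grip_width: 0.0434
gripper_force: 25.0
```

Call:
{"op": "send_rows", "data": {
  "series": [
    [[0.08,-0.2,0.1,0,0,0,38],[0.16,-0.4,0.2,0,0,0,38],[0.24,-0.6,0.22,0,0,0,38],[0.32,-0.8,0.22,0,0,0,38],[0.4,-1,0.22,0,0,0,38]]
  ]
}}

```text
t: 31.08
eef_pos: [0.5067, 0.0889, 0.3224]
ee_rot: [1.0, 0.001, -0.001, 0.0]
contact_force: [1.1, -0.1, -2.5]
grip_width: 0.0436
gripper_force: 25.0
```

Call:
{"op": "send_rows", "data": {
  "series": [
    [[0.06,-0.2,0,0,0,0,38],[0.12,-0.4,0,0,0,0,38],[0.19,-0.62,0,0,0,0,38],[0.19,-0.62,0,0,0,0,38],[0.19,-0.62,0,0,0,0,38]]
  ]
}}

```text
t: 31.7
eef_pos: [0.5539, -0.0636, 0.3222]
ee_rot: [1.0, 0.002, -0.002, -0.001]
contact_force: [0.7, 1.4, -2.4]
grip_width: 0.0434
gripper_force: 25.0
```

Lower to just above the rim (lid underside at 0.215, TCP 0.232).

Call:
{"op": "send_rows", "data": {
  "series": [
    [[0,-0.006,-0.1,0,0,0,38],[0,-0.006,-0.25,0,0,0,38],[0,-0.006,-0.35,0,0,0,38],[0,-0.006,-0.35,0,0,0,38],[0,-0.006,-0.35,0,0,0,38]]
  ]
}}

```text
t: 32.33
eef_pos: [0.5551, -0.0644, 0.2377]
ee_rot: [1.0, 0.002, 0.001, 0.0]
contact_force: [0.4, 0.6, -2.1]
grip_width: 0.0437
gripper_force: 25.0
```

Call:
{"op": "send_rows", "data": {
  "series": [
    [[-0.002,-0.004,-0.03,0,0,0,38],[-0.002,-0.004,-0.05,0,0,0,38],[-0.002,-0.004,-0.07,0,0,0,38],[-0.002,-0.004,-0.08,0,0,0,38],[-0.002,-0.004,-0.08,0,0,0,38]]
  ]
}}

```text
t: 32.95
eef_pos: [0.554, -0.0664, 0.2165]
ee_rot: [1.0, 0.002, -0.0, -0.0]
contact_force: [-0.1, 0.0, -2.6]
grip_width: 0.0432
gripper_force: 25.0
```

Call:
{"op": "send_rows", "data": {
  "series": [
    [[0,0,-0.012,0,0,0,38],[0,0,-0.024,0,0,0,38],[0,0,-0.03,0,0,0,38],[0,0,-0.03,0,0,0,38]]
  ]
}}

```text
t: 33.45
eef_pos: [0.5542, -0.0664, 0.2102]
ee_rot: [1.0, 0.002, 0.0, 0.0]
contact_force: [-2.9, 0.0, 4.9]
grip_width: 0.0432
gripper_force: 25.0
```

Call:
{"op": "send_rows", "data": {
  "series": [
    [[0,0,-0.01,0,0,0,38],[0,0,-0.014,0,0,0,38],[0,0,-0.014,0,0,0,38]]
  ]
}}

```text
t: 33.83
eef_pos: [0.5543, -0.0664, 0.2101]
ee_rot: [1.0, 0.002, 0.001, 0.001]
contact_force: [-9.9, 0.8, 21.9]
grip_width: 0.0439
gripper_force: 25.0
```

Call:
{"op": "send_rows", "data": {
  "series": [
    [[0,0,0.014,0,0,0,87],[0,0,0.014,0,0,0,87],[0,0,0.014,0,0,0,87],[0,0,0.014,0,0,0,87],[0,0,0.014,0,0,0,87]]
  ]
}}

```text
t: 34.45
eef_pos: [0.5544, -0.0673, 0.2094]
ee_rot: [1.0, 0.001, 0.0, 0.0]
contact_force: [-0.0, -3.6, 4.7]
grip_width: 0.0834
gripper_force: 2.5
```

Call:
{"op": "send_rows", "data": {
  "series": [
    [[0,0,0.1,0,0,0,87],[0,0,0.25,0,0,0,87],[0,0,0.45,0,0,0,87],[0,0,0.5,0,0,0,0],[0,0,0.5,0,0,0,0]]
  ]
}}

```text
t: 35.08
eef_pos: [0.5542, -0.0655, 0.3339]
ee_rot: [1.0, 0.002, -0.0, -0.0]
contact_force: [0.3, -0.4, 0.3]
grip_width: 0.0738
gripper_force: 0.0
```

```bash
python3 - <<'E'
from h import *
f,g=grab('top'),grab('side')
for c in blobs(g,(0,150,60),(6,255,255),15): print('red',cen(c).round(1),cv2.contourArea(c),cv2.boundingRect(c),onz(g,*cen(c),.266).round(4))
b=g['pixels'][150:270,220:350]
cv2.imwrite('pics/l6.png',cv2.resize(np.ascontiguousarray(b[:,:,::-1]),None,fx=4,fy=4,interpolation=cv2.INTER_CUBIC))
E
```

```text
red [186.7 355.5] 54.5 (173, 352, 26, 8) [0.2187 0.5025 0.266 ]
red [288.1 189.6] 25.0 (285, 187, 7, 6) [ 0.554  -0.0671  0.266 ]
red [308.1 170.5] 31.0 (304, 166, 10, 8) [ 0.5955 -0.1942  0.266 ]
red [292.7 165.2] 17.5 (290, 163, 7, 5) [ 0.6547 -0.1674  0.266 ]
red [306.9 159.7] 31.0 (303, 156, 9, 7) [ 0.6495 -0.2335  0.266 ]
```

View pics/l6.png

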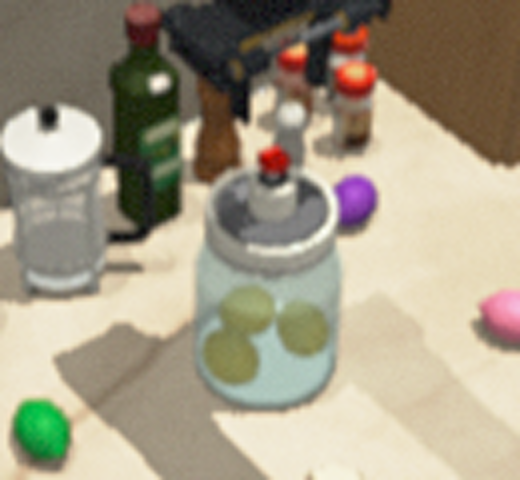

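The lid sits flush in the collar, with the knob at (272,160) in the crop and all three lemons inside. Now shut the fingers and pump.

Call:
{"op": "send_rows", "data": {
  "series": [
    [[0.007,0,0,0,0,0,0],[0.007,0,0,0,0,0,0],[0.007,0,-0.05,0,0,0,0],[0.007,0,-0.1,0,0,0,0],[0.007,0,-0.16,0,0,0,0]]
  ]
}}

```text
t: 35.8
eef_pos: [0.5557, -0.0664, 0.2929]
ee_rot: [1.0, 0.002, -0.0, 0.0]
contact_force: [-0.4, 0.1, -0.1]
grip_width: 0.0171
gripper_force: 0.0
```

Call:
{"op": "send_rows", "data": {
  "series": [
    [[0,0,0,0,0,0,0],[0,0,0,0,0,0,0],[0,0,-0.02,0,0,0,0],[0,0,-0.04,0,0,0,0],[0,0,-0.04,0,0,0,0]]
  ]
}}

```text
t: 36.42
eef_pos: [0.5556, -0.0664, 0.2837]
ee_rot: [1.0, 0.002, -0.0, -0.0]
contact_force: [0.6, 0.1, 0.0]
grip_width: 0.0008
gripper_force: 0.0
```

Call:
{"op": "send_rows", "data": {
  "series": [
    [[0,0,-0.04,0,0,0,0],[0,0,-0.08,0,0,0,0],[0,0,-0.1,0,0,0,0],[0,0,-0.11,0,0,0,0],[0,0,-0.11,0,0,0,0]]
  ]
}}

```text
t: 37.05
eef_pos: [0.5561, -0.0664, 0.2571]
ee_rot: [1.0, 0.002, 0.0, 0.0]
contact_force: [-0.7, -0.3, 4.2]
grip_width: 0.0009
gripper_force: 2.3
```

Call:
{"op": "send_rows", "data": {
  "series": [
    [[0,0,-0.006,0,0,0,0],[0,0,-0.008,0,0,0,0],[0,0,-0.008,0,0,0,0]]
  ]
}}

```text
t: 37.42
eef_pos: [0.5561, -0.0663, 0.2564]
ee_rot: [1.0, 0.002, 0.001, 0.0]
contact_force: [-1.4, 0.4, 10.8]
grip_width: 0.0009
gripper_force: 5.1
```

Call:
{"op": "send_rows", "data": {
  "series": [
    [[0,0,-0.003,0,0,0,0],[0,0,-0.003,0,0,0,0]]
  ]
}}

```text
t: 37.67
eef_pos: [0.5561, -0.0664, 0.2563]
ee_rot: [1.0, 0.002, 0.001, 0.001]
contact_force: [-3.6, -0.5, 13.6]
grip_width: 0.0006
gripper_force: 6.6
```

Call:
{"op": "send_rows", "data": {
  "series": [
    [[0,0,0.06,0,0,0,0],[0,0,0.12,0,0,0,0],[0,0,0.12,0,0,0,0],[0,0,0.12,0,0,0,0],[0,0,0.12,0,0,0,0]]
  ]
}}

```text
t: 38.3
eef_pos: [0.5554, -0.0664, 0.2831]
ee_rot: [1.0, 0.002, -0.001, -0.0]
contact_force: [-0.2, -0.2, -0.5]
grip_width: 0.0009
gripper_force: 0.0
```

Call:
{"op": "send_rows", "data": {
  "series": [
    [[0,0,-0.05,0,0,0,0],[0,0,-0.1,0,0,0,0],[0,0,-0.121,0,0,0,0],[0,0,-0.121,0,0,0,0],[0,0,-0.121,0,0,0,0]]
  ]
}}

```text
t: 38.92
eef_pos: [0.5561, -0.0663, 0.2563]
ee_rot: [1.0, 0.002, 0.001, 0.001]
contact_force: [-4.7, 0.8, 15.1]
grip_width: 0.0007
gripper_force: 7.8
```

Call:
{"op": "send_rows", "data": {
  "series": [
    [[0,0,0,0,0,0,0],[0,0,0,0,0,0,0]]
  ]
}}

```text
t: 39.17
eef_pos: [0.5562, -0.0663, 0.2563]
ee_rot: [1.0, 0.002, 0.001, 0.001]
contact_force: [-3.9, 0.2, 15.4]
grip_width: 0.0004
gripper_force: 7.8
```

Call:
{"op": "send_rows", "data": {
  "series": [
    [[0,0,0.06,0,0,0,0],[0,0,0.121,0,0,0,0],[0,0,0.121,0,0,0,0],[0,0,0.121,0,0,0,0],[0,0,0.121,0,0,0,0]]
  ]
}}

```text
t: 39.8
eef_pos: [0.5555, -0.0664, 0.283]
ee_rot: [1.0, 0.002, -0.001, -0.0]
contact_force: [-0.4, -1.1, -0.6]
grip_width: 0.0005
gripper_force: 0.0
```

Call:
{"op": "send_rows", "data": {
  "series": [
    [[0,0,-0.05,0,0,0,0],[0,0,-0.1,0,0,0,0],[0,0,-0.121,0,0,0,0],[0,0,-0.121,0,0,0,0],[0,0,-0.121,0,0,0,0]]
  ]
}}

```text
t: 40.42
eef_pos: [0.5562, -0.0663, 0.2563]
ee_rot: [1.0, 0.002, 0.001, 0.001]
contact_force: [-4.1, 0.1, 16.0]
grip_width: 0.0006
gripper_force: 7.8
```

Call:
{"op": "send_rows", "data": {
  "series": [
    [[0,0,0,0,0,0,0],[0,0,0,0,0,0,0]]
  ]
}}

```text
t: 40.67
eef_pos: [0.5562, -0.0664, 0.2563]
ee_rot: [1.0, 0.002, 0.001, 0.001]
contact_force: [-4.2, 0.5, 15.9]
grip_width: 0.0009
gripper_force: 7.8
```

Call:
{"op": "send_rows", "data": {
  "series": [
    [[0,0,0.06,0,0,0,0],[0,0,0.13,0,0,0,0],[0,0,0.3,0,0,0,0],[0,0,0.5,0,0,0,0],[-0.1,0,0.5,0,0,0,0]]
  ]
}}

```text
t: 41.3
eef_pos: [0.5328, -0.0659, 0.3822]
ee_rot: [1.0, 0.002, 0.003, -0.0]
contact_force: [0.2, -0.6, -0.4]
grip_width: 0.0004
gripper_force: 0.0
```

Call:
{"op": "send_rows", "data": {
  "series": [
    [[0,-0.2,0,0,0,0,0],[0,-0.4,0,0,0,0,0],[0,-0.6,0,0,0,0,0],[0,-0.6,0,0,0,0,0],[0,-0.6,0,0,0,0,0]]
  ]
}}

```text
t: 41.92
eef_pos: [0.5308, -0.2157, 0.3784]
ee_rot: [1.0, 0.002, -0.0, -0.001]
contact_force: [0.4, -0.3, 0.2]
grip_width: -0.0
gripper_force: 0.0
```

```bash
python3 - <<'E'
from h import *
f,g=grab('top'),grab('side')
for c in blobs(g,(0,150,60),(6,255,255),15): print('red',cen(c).round(1),cv2.contourArea(c),cv2.boundingRect(c))
cv2.imwrite('pics/t7.png',np.ascontiguousarray(np.hstack([f['pixels'][100:330,50:430],g['pixels'][140:370,120:500]])[:,:,::-1]))
E
```

```text
red [186.9 355.5] 52.5 (173, 352, 26, 8)
red [287.9 189.6] 25.0 (285, 187, 7, 6)
red [308.2 170.6] 33.0 (304, 166, 10, 9)
red [293.5 164.6] 29.0 (289, 160, 10, 8)
red [306.2 158.9] 44.0 (302, 155, 10, 8)
```

View pics/t7.png

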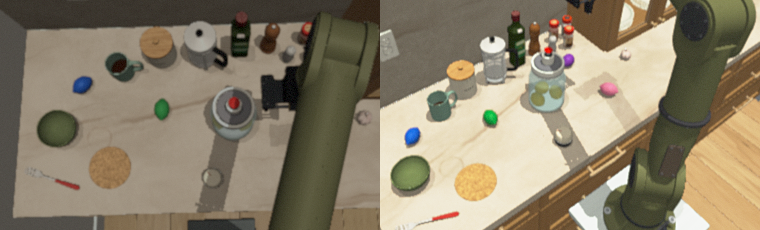

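The lid is seated at (232,108), the knob is back up, the lemons are inside, and the mug, timer and garlic look undisturbed. Handing in.

```bash
python3 -c "
from bench import r
print(r.job_done())"
```

```text
the job is handed in; nothing more can be done
None
```

All three lemons on the worktop are in the jar, the lid is seated flush, and the pump was pressed to its stop and released three times; the job is handed in, though no verdict came back.

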